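# Bring the blue ink round and set it on the coaster

### The arm

A 6-joint arm with a two-finger parallel gripper is mounted at the origin on the work surface. World frame = base frame: x ahead of the robot, y to its left, z up, the work surface at z = 0. Lengths are in m, angles in rad, forces in N, time in s.
With the tool pointing down it reaches from about 0.35 to 1 m from the base axis. Payload 7.1 kg.
Tool frame: the origin (TCP) lies at the very end of the fingers, on their centre line; the grasp point (between the pads) lies 19 mm behind it; z points along the fingers, y is the line along which they close (so a half turn about z gives the same grasp; the last joint's range is limited). The gripper opens to 85 mm and grips with 20 to 120 N. Pads are 22 mm wide; open, the fingers measure 114 mm over their backs; the gripper's body (76 mm by 85 mm) begins 54 mm behind the grasp point. The pads swing forward as they close: fully open they stand 13 mm farther back than shut.
Start: joints at [1.134, 0.423, 1.63, -0, 1.089, -0.019], TCP at [0.254, 0.571, 0.231] pointing down, gripper open.
Joint ranges: [-3, 3], [-0.9, 2.11], [0.09, 2.58], [-1.31, 4.45], [0.11, 2.69], [-2.54, 2.54]. Speed limits (rad/s): [2.39, 2.39, 3.01, 3.14, 3.14, 3.14].

### API

Orientations are given as [roll, pitch, yaw] about the fixed x, y, z axes, in that order (R = Rz(yaw) Ry(pitch) Rx(roll)).
In Python, from plant import state, read_camera, camera_info, finish_job, silhouettes gives the robot as it stands.
- The arm moves only by the shell command python3 -m crank 'ROWS' [FORCE]. ROWS is JSON, a list of rows, each an object of numbers: "tx", "ty", "tz": the shift along the tool's x, y, z in mm; "rx", "ry", "rz": the turn, a rotation vector about the tool's x, y, z in rad; "jaw": the finger opening in mm, from 0 to 85.4. A call has exactly 8 rows; each row is the pose to reach, as a shift and turn from the pose commanded when the call began, along the tool's axes at that moment; what a row does not reach only later rows make up. A row lasts 1/10 s, in which the tool goes at most 50 mm and 8.59 degrees, less where a joint would pass 70% of its speed; a pose out of reach is approached as far as the arm can. A call with a gripper value outside its range is refused whole. The fingers move at their own pace and stop on an object; FORCE is the grip in N (left out, the last holds). Time passes only in rows, so rows that repeat a pose let the fingers close, or fill a call up. It gives the time, the measured TCP pose, the force, the opening and the grip force at its end, in the units of the state.
- state(): the state, without advancing time (a new reading comes with each control period).
- read_camera(name): name is "scene" or "top" or "wrist"; returns (picture, depth): 480x640x3 uint8, red, green, blue; 480x640 float32, m along the optical axis (not along the pixel's ray), 0 where there is no reading.
- camera_info(name): a dict with "camera_matrix" (3x3 intrinsics, pixels), "distortion" ([k1, k2, p1, p2, k3] as OpenCV has them; the pictures are not rectified), "origin" and "attitude" of the camera in the world. Camera axes: x right, y down, z forward; pixel columns grow to the right and rows downward; lengths in m; the calibration is good to about 2 mm. A picture is of the moment at which its call begins: read the wrist's pose just before it. camera_info takes no time and is no camera call; for the wrist camera it gives the pose at the moment of the call.
- finish_job(): hands the job in; it is judged then, once.
Trained networks look in the newest picture that a camera, given by its name, has taken for a name from the list of things; names that differ only in an ending like _2 or _b are one class to them, and where a whole thing is asked for, a point or a joint stands for the part that bears it (a point fixed in the world has none). Each returns a list of dicts, best first, with "p" (0 to 1); they miss things now and then, are a little off and sometimes report something else, mostly with a low value. They report only what shows in the picture. A call takes as long as a camera call.
- silhouettes(camera, name): "pixels" (480x640 bool, what is visible of it) and "box" ([left, top, right, bottom] in pixels, round what is visible of it).
The state is a dict: "time": time; "joints": joint angles; "qvel": joint speeds; "joint_efforts": joint torques, N m; "position": TCP position; "tcp_rot": TCP orientation; "contact_force": force on the tool from outside, world axes, zero at the start; "torque": the same for the moment, N m; "grip_width": finger opening in m; "grip_force": force on a finger pad.
Only numpy, scipy, OpenCV 4.12 (cv2) and the standard library are available. Lean on these libraries where they do the work, as an engineer would, in place of code of your own. Each camera call takes 0.05 s, during which the arm holds its last target. There are 200 camera calls.

### The job

Turn the ink carousel (the orange pegs on its hub are there to be pushed) until the blue bottle stands at the middle of the front opening in the wire hoop, then lift the blue bottle out and set it down upright, without dropping it, wholly on the cork coaster, and let go. The other inks stay upright in their bays, and the paint jar and varnish bottle are left alone.

Things in the scene. Friction and masses are not known exactly. Their poses are not given: they have to be found in the camera images.
- ink_blue: BLUE ink bottle (body, shoulder and cap blue, paper label), round, upright; origin at the centre of its underside, z up. Body 54 mm diameter, 85 mm tall, sloping shoulder to a 26 mm neck; screw cap 32 mm diameter from 108 to 142 mm height. 110 to 225 g. Starts in one of the carousel's four bays; grip the cap from above.
- ink_white: WHITE bottle and cap; same shape as the blue one, in another bay.
- ink_red: RED bottle and cap; same shape as the blue one, in another bay.
- ink_yellow: YELLOW bottle and cap; same shape as the blue one, in another bay.
- stand: fixed foot of the carousel: wooden disc 330 mm diameter, 15 mm thick; origin on the table, on the turning axis, z up, -x towards the opening. Carries a C-shaped hoop of 8 mm steel wire (radius 124 mm, centre line 133 mm above the table, four legs 158 mm from the axis) running just over the bottles' outer shoulders, so that they cannot be lifted out except at the opening.
- opening (a point): the place at the front, roughly facing the robot, where a bottle can be lifted straight out: 100 mm from the turning axis, in the middle of the only gap in the wire hoop, at bay-floor height (33 mm above the table). The gap reaches about 54 mm to each side of it. A bay turned here has its bottle's origin at this point.
- turntable: turning part of the carousel, a white disc 296 mm in diameter; origin on the axis, 17 mm above the table, z up. Turns either way about z, several turns, light friction (0.07 N m), stays where it is left. Four square bays (60 mm wide inside, walls 30 mm high) centred 100 mm from the axis along its -x, +x, -y and +y; bay floor 33 mm above the table, a seated cap's top at 175 mm.
- hub (a point): centre of the top of the brown hub disc (64 mm radius, top face 133 mm above the table) in the middle of the turntable, on the turning axis. It carries the two push pegs; nothing else stands on it.
- peg_a (a point): centre of the top (185 mm above the table) of one orange push peg: 16 mm diameter, 52 mm tall above the hub disc, 50 mm from the turning axis, between two bays. Push it sideways along its circle to turn the carousel.
- peg_b (a point): top centre of the other orange push peg, opposite peg_a, the same size.
- coaster: round cork coaster, 130 mm diameter, 6 mm thick, fixed to the table to the robot's left; origin at the centre of its underside.
- paint_jar: closed paint jar, glass with a blue band and white lid, 90 mm diameter, 120 mm tall, loose on the table behind the coaster; origin at the centre of its underside. Leave it alone.
- varnish: small white varnish bottle with black cap, 48 mm diameter, 100 mm tall, loose at the right of the table; origin at the centre of its underside. Leave it alone.

How it is judged:
By the outcome, as a careful person would: the job done as asked, in the order asked, and still so for the second after the job is handed in, with the robot touching nothing.
It also fails if it takes over 64 s, if anything falls off the work surface, if the arm or the gripper's body presses on something with over 40 N, if the wrist force passes 120 N, or if a joint passes its speed limit or range.

## Working session

There is one attempt and no reset: what is moved stays moved. The work goes in short steps, Python scripts to look and compute and a shell command to move; the robot and the scene stay as the last step left them, time stands still between calls to the robot, and variables do not carry over. Pictures are saved under pics/ and viewed, at most 10 in all, crops included, and the job is handed in when it is done.

```bash
mkdir -p pics; cat > h.py <<'E'
import numpy as np, cv2
from plant import state, read_camera, camera_info, finish_job, silhouettes
from scipy.spatial.transform import Rotation as R
def att(i):
    a=np.array(i["attitude"],float)
    if a.shape==(3,3): return a
    return R.from_euler('xyz',a).as_matrix() if a.size==3 else R.from_quat(a).as_matrix()
def cloud(i,uv,d):
    K=np.array(i["camera_matrix"],float); D=np.array(i["distortion"],float)
    n=cv2.undistortPoints(np.array(uv,np.float64).reshape(-1,1,2),K,D).reshape(-1,2)
    P=np.c_[n,np.ones(len(n))]*np.array(d).reshape(-1,1)
    return P@att(i).T+np.array(i["origin"])
def pts(i,mask,dep):
    v,u=np.nonzero(mask&(dep>0)); return cloud(i,np.c_[u,v].astype(float),dep[v,u])
E
python3 - <<'E'
from h import *
s=state(); print(s["time"],s["position"],s["tcp_rot"])
for c in ["top","scene"]:
    i=camera_info(c); print(c,i["origin"],i["attitude"])
    im,d=read_camera(c); cv2.imwrite(f"pics/{c}0.png",im[:,:,::-1])
    np.savez(f"{c}0.npz",im=im,d=d)
    for n in ["ink_blue","ink_white","ink_red","ink_yellow","peg_a","hub","coaster","turntable","stand","paint_jar","varnish"]:
        for r in silhouettes(c,n)[:2]:
            P=pts(i,r["pixels"],d)
            if len(P)==0: continue
            zt=np.percentile(P[:,2],97); T=P[P[:,2]>zt-.008]
            print(n,round(r["p"],2),r["box"],"ztop %.3f"%zt,"top ctr",((T.max(0)+T.min(0))/2).round(3),"med",np.median(T,0).round(3),len(T))
E
```

```text
0.0 [0.25331444 0.57075863 0.23053469] [-3.14002776e+00 -6.22312481e-05  2.72378637e+00]
top [ 0.45472671 -0.02256058  1.54140108] [-3.05776145e+00  1.87518716e-03 -1.59023928e+00]
ink_blue 0.57 [379.7, 257.9, 412.4, 281.0] ztop 0.178 top ctr [ 0.5   -0.206  0.176] med [ 0.499 -0.206  0.175] 148
ink_white 0.87 [378.6, 195.1, 407.2, 222.7] ztop 0.178 top ctr [ 0.64  -0.2    0.176] med [ 0.64  -0.2    0.175] 150
ink_red 0.82 [319.5, 202.6, 346.8, 225.8] ztop 0.178 top ctr [ 0.634 -0.059  0.176] med [ 0.633 -0.06   0.175] 143
ink_yellow 0.86 [325.0, 258.8, 350.6, 284.2] ztop 0.179 top ctr [ 0.492 -0.066  0.177] med [ 0.492 -0.066  0.175] 151
peg_a 0.71 [303.6, 180.4, 417.9, 302.9] ztop 0.137 top ctr [ 0.569 -0.133  0.159] med [ 0.565 -0.131  0.133] 2158
peg_a 0.54 [194.4, 244.0, 241.8, 292.7] ztop 0.012 top ctr [0.51  0.227 0.011] med [0.508 0.228 0.007] 1407
hub 0.98 [300.3, 186.5, 426.8, 300.3] ztop 0.137 top ctr [ 0.54  -0.134  0.159] med [ 0.565 -0.132  0.133] 2177
coaster 0.73 [191.2, 241.4, 243.3, 293.6] ztop 0.012 top ctr [0.509 0.227 0.011] med [0.508 0.229 0.007] 1410
turntable
[... 1648 characters left out ...]
76 -0.174  0.17 ] 201
coaster 0.55 [409.0, 279.1, 462.6, 315.6] ztop 0.010 top ctr [0.516 0.229 0.007] med [0.518 0.23  0.007] 1537
turntable 0.83 [229.1, 212.6, 351.0, 313.7] ztop 0.152 top ctr [ 0.581 -0.13   0.167] med [ 0.576 -0.174  0.17 ] 209
turntable 0.65 [263.6, 196.6, 285.0, 225.7] ztop 0.177 top ctr [ 0.531 -0.196  0.177] med [ 0.512 -0.203  0.174] 70
stand 0.72 [221.5, 202.5, 359.0, 321.4] ztop 0.139 top ctr [ 0.566 -0.128  0.136] med [ 0.645 -0.103  0.136] 796
paint_jar 0.7 [447.4, 317.0, 495.8, 385.4] ztop 0.123 top ctr [0.708 0.328 0.121] med [0.711 0.329 0.121] 937
varnish 0.7 [159.9, 231.3, 183.1, 270.8] ztop 0.100 top ctr [ 0.644 -0.437  0.099] med [ 0.647 -0.436  0.099] 53
```

View pics/top0.png

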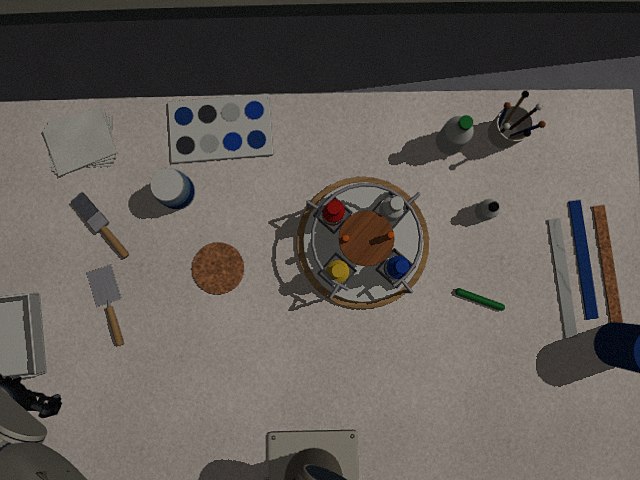

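View pics/scene0.png

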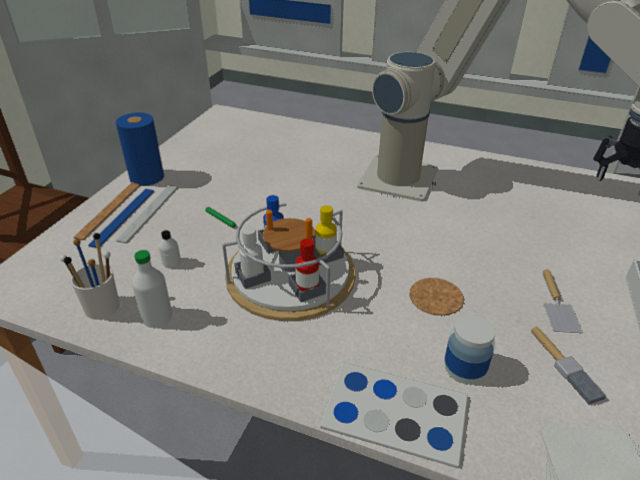

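The top view shows the carousel at about (366,238) px, with blue at (398,267), yellow (340,270), red (333,210) and white (396,205). The pegs are near (346,238) and (385,237), and the coaster is at (218,268). Next I'll find the hoop gap and the pegs.

```bash
python3 - <<'E'
from h import *
C=np.array([.5665,-.1328])
A=[]
for c in ["top","scene"]:
    z=np.load(f"{c}0.npz"); im,d=z["im"],z["d"]; i=camera_info(c)
    v,u=np.nonzero(d>0); P=cloud(i,np.c_[u,v].astype(float),d[v,u]); rgb=im[v,u].astype(int)
    q=P[:,:2]-C; r=np.hypot(*q.T); a=np.degrees(np.arctan2(q[:,1],q[:,0]))%360
    m=(abs(P[:,2]-.136)<.007)&(abs(r-.124)<.008)
    print(c,"hoop ang:",np.histogram(a[m],bins=72,range=(0,360))[0])
    H=P[m]; # circle fit
    M=np.c_[2*H[:,:2],np.ones(len(H))]; s=np.linalg.lstsq(M,(H[:,:2]**2).sum(1),rcond=None)[0]
    print("circle",s[:2],np.sqrt(s[2]+s[0]**2+s[1]**2))
    am=np.sort(a[m]); g=np.diff(am); k=g.argsort()[-3:]; print("gaps",[(am[j].round(1),am[j+1].round(1)) for j in k])
    m=(P[:,2]>.145)&(r<.066)&(r>.03)&(rgb[:,0]>1.5*rgb[:,2])
    pk=P[m]; aa=a[m]
    for sgn in (0,1):
        t=pk[((pk[:,1]-C[1])>0)==bool(sgn)]
        T=t[t[:,2]>.178]
        print("peg",len(t),len(T),t.mean(0).round(4),T.mean(0).round(4) if len(T) else '')
    m=(abs(P[:,2]-.015)<.008)&(abs(r-.15)<.02)
    if c=="top":
        crop=im[165:320,290:440][:,:,::-1]; cv2.imwrite("pics/crop.png",cv2.resize(crop,None,fx=3.8,fy=3.8,interpolation=cv2.INTER_CUBIC))
E
```

```text
top hoop ang: [15 17 15 16 15 16 15 17 17 15 15 26 14 17 15 16 17 18 15 15 15 17 17 17
 16 16 16 17 18 23 16 11  0  0  0  0  0  0  0  0  0 10 15 22 18 18 16 14
 17 15 15 16 18 15 16 16 17 16 15 16 17 23 14 10 13 16 18 16 16 14 14 20]
circle [ 0.56594426 -0.13257415] 0.1234731573979332
gaps [(np.float64(351.2), np.float64(352.3)), (np.float64(90.5), np.float64(91.6)), (np.float64(158.1), np.float64(207.0))]
peg 53 38 [ 0.5676 -0.1809  0.1786] [ 0.5686 -0.182   0.184 ]
peg 50 42 [ 0.5626 -0.0821  0.1797] [ 0.5636 -0.0824  0.1839]
scene hoop ang: [14 15 14 17 18 14 20 18 18 18 19 11 17 10 17 11 11 11 11  9  9  9  9  9
  8 10  9  8  3  2  0  0  0  0  0  0  0  0  0  0  0  3  8  5  0  0  4  9
 13 12  8 11 11  9 12  8 10 11  7 11  9  9 14 11 17 11 13 14 13 11 17 20]
circle [ 0.57193872 -0.1317415 ] 0.12313499703395991
gaps [(np.float64(140.8), np.float64(143.4)), (np.float64(217.3), np.float64(233.4)), (np.float64(145.3), np.float64(208.2))]
peg 97 29 [ 0.5777 -0.1806  0.1688] [ 0.5759 -0.1816  0.1838]
peg 100 31 [ 0.5727 -0.081   0.1689] [ 0.5713 -0.0819  0.1841]
```

View pics/crop.png

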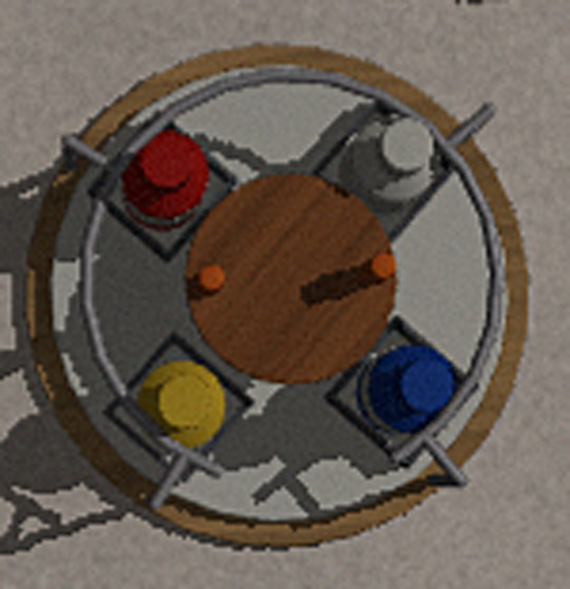

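The hoop gap is centred at about 182.5° about the axis (0.567,-0.1325). Blue is at about 227.5° and the pegs at 92.5° and 272.5°, so the carousel needs a 45° clockwise turn. I'll put the fingers either side of the peg at 92.5°.

```bash
cat > go.py <<'E'
import sys,numpy as np
from plant import state
from scipy.spatial.transform import Rotation as R
# usage: go.py x y z yaw_deg  -> tool-frame shift/turn from measured pose
x,y,z,w=map(float,sys.argv[1:5]); s=state(); T=R.from_euler('xyz',s["tcp_rot"])
D=T.inv().apply(np.array([x,y,z])-s["position"])*1000
V=(T.inv()*R.from_euler('xyz',[np.pi,0,np.radians(w)])).as_rotvec()
print("shift",D.round(1),"rot",V.round(3),"t",round(s["time"],2),"yaw",np.degrees(s["tcp_rot"][2]).round(1))
E
python3 go.py 0.565 -0.0826 0.26 92.5
```

```text
shift [-549.9 -471.2  -28.7] rot [-0.     0.     1.109] t 1.2 yaw 156.1
```

```bash
python3 -m crank '[{"tx":-290,"ty":-250,"tz":-29,"rz":0.6,"jaw":40},{"tx":-290,"ty":-250,"tz":-29,"rz":0.6,"jaw":40},{"tx":-290,"ty":-250,"tz":-29,"rz":0.6,"jaw":40},{"tx":-290,"ty":-250,"tz":-29,"rz":0.6,"jaw":40},{"tx":-290,"ty":-250,"tz":-29,"rz":0.6,"jaw":40},{"tx":-290,"ty":-250,"tz":-29,"rz":0.6,"jaw":40},{"tx":-290,"ty":-250,"tz":-29,"rz":0.6,"jaw":40},{"tx":-290,"ty":-250,"tz":-29,"rz":0.6,"jaw":40}]' 30; python3 go.py 0.565 -0.0826 0.26 92.5
```

```text
shift [-549.9 -471.2  -28.7] rot [-0.     0.     1.109] t 1.2 yaw 156.1schema error: expected keys tx, ty, tz, rx, ry, rz, jaw
```

```bash
python3 -m crank '[{"tx":-290,"ty":-250,"tz":-29,"rx":0,"ry":0,"rz":0.6,"jaw":40},{"tx":-290,"ty":-250,"tz":-29,"rx":0,"ry":0,"rz":0.6,"jaw":40},{"tx":-290,"ty":-250,"tz":-29,"rx":0,"ry":0,"rz":0.6,"jaw":40},{"tx":-290,"ty":-250,"tz":-29,"rx":0,"ry":0,"rz":0.6,"jaw":40},{"tx":-290,"ty":-250,"tz":-29,"rx":0,"ry":0,"rz":0.6,"jaw":40},{"tx":-290,"ty":-250,"tz":-29,"rx":0,"ry":0,"rz":0.6,"jaw":40},{"tx":-290,"ty":-250,"tz":-29,"rx":0,"ry":0,"rz":0.6,"jaw":40},{"tx":-290,"ty":-250,"tz":-29,"rx":0,"ry":0,"rz":0.6,"jaw":40}]' 30; python3 go.py 0.565 -0.0826 0.26 92.5
```

```text
time: 2.0
position: [0.418, 0.2226, 0.2608]
tcp_rot: [3.141, 0.0, 2.123]
contact_force: [-0.8, 0.2, -0.1]
grip_width: 0.0402
grip_force: 0.0
shift [-336.9  -34.8    1. ] rot [0.001 0.    0.508] t 2.0 yaw 121.6
```

```bash
python3 -m crank '[{"tx":-337,"ty":-35,"tz":0,"rx":0,"ry":0,"rz":0.508,"jaw":40},{"tx":-337,"ty":-35,"tz":0,"rx":0,"ry":0,"rz":0.508,"jaw":40},{"tx":-337,"ty":-35,"tz":0,"rx":0,"ry":0,"rz":0.508,"jaw":40},{"tx":-337,"ty":-35,"tz":0,"rx":0,"ry":0,"rz":0.508,"jaw":40},{"tx":-337,"ty":-35,"tz":0,"rx":0,"ry":0,"rz":0.508,"jaw":40},{"tx":-337,"ty":-35,"tz":0,"rx":0,"ry":0,"rz":0.508,"jaw":40},{"tx":-337,"ty":-35,"tz":0,"rx":0,"ry":0,"rz":0.508,"jaw":40},{"tx":-337,"ty":-35,"tz":0,"rx":0,"ry":0,"rz":0.508,"jaw":40}]'; python3 - <<'E'
from h import *
i=camera_info("wrist"); im,d=read_camera("wrist"); cv2.imwrite("pics/w1.png",im[:,:,::-1])
v,u=np.nonzero(d>0); P=cloud(i,np.c_[u,v].astype(float),d[v,u]); rgb=im[v,u].astype(int)
m=(abs(P[:,2]-.185)<.008)&(rgb[:,0]>1.8*rgb[:,2])&(np.hypot(P[:,0]-.567,P[:,1]+.1325)<.075)
for s in(0,1):
    t=P[m&((P[:,1]>-.1325)==bool(s))]
    if len(t): print(len(t),t.mean(0),(t.max(0)+t.min(0))/2)
E
python3 go.py 0.565 -0.0826 0.152 92.5
```

```text
time: 2.8
position: [0.5663, -0.0842, 0.2604]
tcp_rot: [3.14, 0.001, 1.612]
contact_force: [-0.4, 0.5, -0.4]
grip_width: 0.0399
grip_force: 0.0
318 [ 0.57111233 -0.17964504  0.18293324] [ 0.57106079 -0.18117075  0.18161407]
422 [ 0.56642578 -0.08138128  0.18359832] [ 0.56634888 -0.08215043  0.18143146]
shift [-4.000e-01 -1.000e-01  1.081e+02] rot [ 0.     0.    -0.002] t 2.85 yaw 92.4
```

View pics/w1.png

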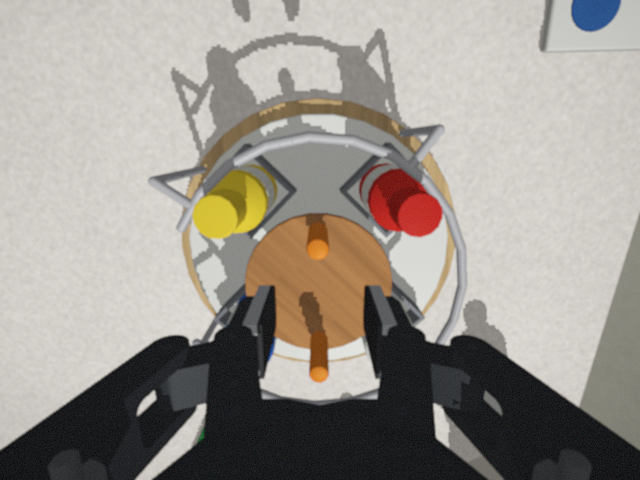

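The wrist view shows the far peg at (317,245) px centred between the fingers, and the near peg at (318,372). The axis comes out near (0.568,-0.132), so I'll go down over the peg and close lightly on it.

```bash
python3 -m crank '[{"tx":1,"ty":0,"tz":50,"rx":0,"ry":0,"rz":0,"jaw":40},{"tx":1,"ty":0,"tz":85,"rx":0,"ry":0,"rz":0,"jaw":40},{"tx":1,"ty":0,"tz":108,"rx":0,"ry":0,"rz":0,"jaw":40},{"tx":1,"ty":0,"tz":108,"rx":0,"ry":0,"rz":0,"jaw":20},{"tx":1,"ty":0,"tz":108,"rx":0,"ry":0,"rz":0,"jaw":12},{"tx":1,"ty":0,"tz":108,"rx":0,"ry":0,"rz":0,"jaw":12},{"tx":1,"ty":0,"tz":108,"rx":0,"ry":0,"rz":0,"jaw":12},{"tx":1,"ty":0,"tz":108,"rx":0,"ry":0,"rz":0,"jaw":12}]' 20; python3 - <<'E'
import numpy as np
from plant import state
from scipy.spatial.transform import Rotation as R
s=state(); T=R.from_euler('xyz',s["tcp_rot"]); C=np.array([.568,-.132]); p=s["position"]; q=p[:2]-C
print(np.hypot(*q),np.degrees(np.arctan2(q[1],q[0])))
for a in np.arange(6,50,6).tolist()+[45]:
    r=R.from_euler('z',-a,degrees=True); n=np.r_[C+r.apply(np.r_[q,0])[:2],p[2]]
    print(a,(T.inv().apply(n-p)*1000).round(1),round(np.radians(a),3))
E
```

```text
time: 3.65
position: [0.5639, -0.0781, 0.1523]
tcp_rot: [-3.141, -0.001, 1.616]
contact_force: [1.3, 5.3, -14.7]
grip_width: 0.015
grip_force: 21.8
0.0540419481524097 94.37326488042265
6 [-0.1  5.7 -0. ] 0.105
12 [-0.8 11.3 -0. ] 0.209
18 [-2.1 16.8 -0. ] 0.314
24 [-4.  22.1 -0. ] 0.419
30 [-6.4 27.2 -0. ] 0.524
36 [-9.3 32.1 -0. ] 0.628
42 [-12.7  36.6  -0. ] 0.733
48 [-16.6  40.7  -0. ] 0.838
45 [-14.6  38.7  -0. ] 0.785
```

```bash
python3 -m crank '[{"tx":0,"ty":5.5,"tz":0,"rx":0,"ry":0,"rz":0.105,"jaw":12},{"tx":-0.8,"ty":11,"tz":0,"rx":0,"ry":0,"rz":0.209,"jaw":12},{"tx":-2,"ty":16,"tz":0,"rx":0,"ry":0,"rz":0.314,"jaw":12},{"tx":-4,"ty":21,"tz":0,"rx":0,"ry":0,"rz":0.419,"jaw":12},{"tx":-6.2,"ty":26,"tz":0,"rx":0,"ry":0,"rz":0.524,"jaw":12},{"tx":-9,"ty":31,"tz":0,"rx":0,"ry":0,"rz":0.628,"jaw":12},{"tx":-14,"ty":37.3,"tz":0,"rx":0,"ry":0,"rz":0.785,"jaw":12},{"tx":-14,"ty":37.3,"tz":0,"rx":0,"ry":0,"rz":0.785,"jaw":12}]'
cat > look.py <<'E'
from h import *
import sys
s=state(); print(s["time"],s["position"],s["contact_force"],s["grip_width"])
i=camera_info("top"); im,d=read_camera("top")
v,u=np.nonzero(d>0); P=cloud(i,np.c_[u,v].astype(float),d[v,u])
C=np.array([.566,-.1325]); B=[]
for n in ["ink_blue","ink_white","ink_red","ink_yellow"]:
    for r in silhouettes("top",n)[:1]:
        Q=pts(i,r["pixels"],d); Q=Q[abs(Q[:,2]-.175)<.006]
        if len(Q)<20: print(n,"few",len(Q),r["p"]); continue
        c=(Q.max(0)+Q.min(0))/2; B.append(c); q=c[:2]-C
        print(n,round(r["p"],2),c.round(4),len(Q),"r %.4f ang %.1f"%(np.hypot(*q),np.degrees(np.arctan2(q[1],q[0]))%360))
if len(sys.argv)>1: cv2.imwrite(sys.argv[1],cv2.resize(im[165:320,290:440][:,:,::-1],None,fx=3.8,fy=3.8,interpolation=cv2.INTER_CUBIC))
E
python3 look.py
```

```text
time: 4.45
position: [0.6038, -0.0917, 0.1525]
tcp_rot: [3.139, -0.001, 0.827]
contact_force: [4.7, 3.2, -14.0]
grip_width: 0.0153
grip_force: 22.0
4.45 [ 0.60378681 -0.09173546  0.15248928] [  4.72136709   3.24411258 -13.96954375] 0.01525856451190725
ink_white 0.83 [ 0.5735 -0.2324  0.1751] 153 r 0.1001 ang 274.3
ink_red few 0 0.59
```

```bash
python3 -m crank '[{"tx":0,"ty":1.7,"tz":0,"rx":0,"ry":0,"rz":0.03,"jaw":12},{"tx":0,"ty":1.7,"tz":0,"rx":0,"ry":0,"rz":0.03,"jaw":12},{"tx":0,"ty":1.7,"tz":0,"rx":0,"ry":0,"rz":0.03,"jaw":12},{"tx":0,"ty":1.7,"tz":0,"rx":0,"ry":0,"rz":0.03,"jaw":40},{"tx":0,"ty":1.7,"tz":0,"rx":0,"ry":0,"rz":0.03,"jaw":40},{"tx":0,"ty":1.7,"tz":-30,"rx":0,"ry":0,"rz":0.03,"jaw":40},{"tx":0,"ty":1.7,"tz":-70,"rx":0,"ry":0,"rz":0.03,"jaw":40},{"tx":0,"ty":1.7,"tz":-110,"rx":0,"ry":0,"rz":0.03,"jaw":40}]'
python3 look.py; python3 go.py 0.55 0.0 0.30 90
```

```text
time: 5.5
position: [0.6036, -0.0928, 0.2648]
tcp_rot: [3.14, -0.0, 0.801]
contact_force: [1.1, -0.2, 0.1]
grip_width: 0.0402
grip_force: 0.0
5.5 [ 0.60356225 -0.09283876  0.26484417] [ 1.09265924 -0.19885775  0.13935964] 0.04019898996318063
ink_white 0.87 [ 0.5724 -0.2322  0.1749] 157 r 0.0999 ang 273.7
ink_red few 0 0.29
ink_yellow 0.65 [ 0.5572 -0.0437  0.1744] 25 r 0.0892 ang 95.7
shift [  29.4 -102.8  -36.9] rot [ 0.001 -0.    -0.77 ] t 5.75 yaw 45.9
```

```bash
python3 go.py 0.42 0.08 0.29 92.5
```

```text
shift [  -3.7 -251.9  -27.2] rot [ 0.001 -0.    -0.814] t 5.75 yaw 45.9
```

```bash
python3 -m crank '[{"tx":-4,"ty":-252,"tz":-27,"rx":0,"ry":0,"rz":-0.814,"jaw":40},{"tx":-4,"ty":-252,"tz":-27,"rx":0,"ry":0,"rz":-0.814,"jaw":40},{"tx":-4,"ty":-252,"tz":-27,"rx":0,"ry":0,"rz":-0.814,"jaw":40},{"tx":-4,"ty":-252,"tz":-27,"rx":0,"ry":0,"rz":-0.814,"jaw":40},{"tx":-4,"ty":-252,"tz":-27,"rx":0,"ry":0,"rz":-0.814,"jaw":40},{"tx":-4,"ty":-252,"tz":-27,"rx":0,"ry":0,"rz":-0.814,"jaw":40},{"tx":-4,"ty":-252,"tz":-27,"rx":0,"ry":0,"rz":-0.814,"jaw":60},{"tx":-4,"ty":-252,"tz":-27,"rx":0,"ry":0,"rz":-0.814,"jaw":60}]'
python3 look.py pics/t2.png
```

```text
time: 6.55
position: [0.4199, 0.0798, 0.2888]
tcp_rot: [-3.141, 0.0, 1.613]
contact_force: [0.5, -0.0, 0.7]
grip_width: 0.0601
grip_force: 0.0
6.55 [0.41986561 0.07980441 0.28882842] [ 0.45712876 -0.02366149  0.6525179 ] 0.06008395760817731
ink_blue 0.83 [ 0.4659 -0.1389  0.1753] 152 r 0.1003 ang 183.7
ink_white 0.98 [ 0.5726 -0.2322  0.175 ] 144 r 0.0999 ang 273.8
ink_red 0.56 [ 0.6657 -0.1262  0.1748] 152 r 0.0999 ang 3.6
ink_yellow 0.88 [ 0.5598 -0.0328  0.1748] 149 r 0.0999 ang 93.5
```

View pics/t2.png

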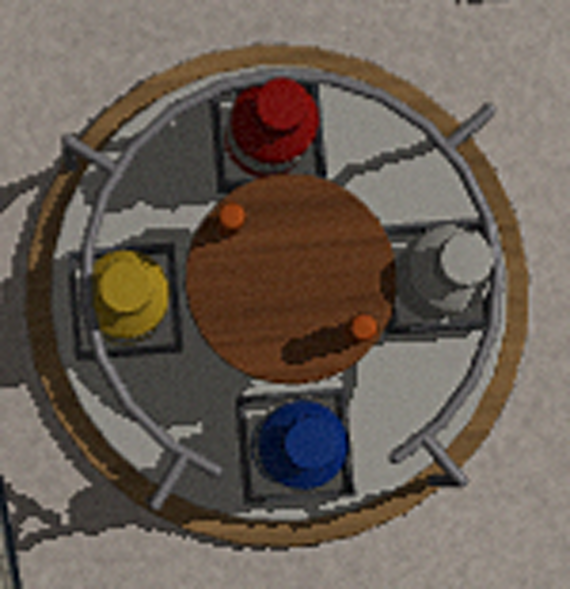

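The top view shows blue at (305,445) px, midway between the hoop ends at (218,470) and (393,458). It stands at 183.7° against a gap centre of about 182.5°, which is 2 mm off, so I'll go for the cap.

```bash
python3 go.py 0.467 -0.138 0.25 93
```

```text
shift [-219.2   37.6   38.9] rot [-0.001  0.    -0.01 ] t 6.8 yaw 92.4
```

```bash
python3 -m crank '[{"tx":-219,"ty":37.6,"tz":39,"rx":0,"ry":0,"rz":-0.01,"jaw":60},{"tx":-219,"ty":37.6,"tz":39,"rx":0,"ry":0,"rz":-0.01,"jaw":60},{"tx":-219,"ty":37.6,"tz":39,"rx":0,"ry":0,"rz":-0.01,"jaw":60},{"tx":-219,"ty":37.6,"tz":39,"rx":0,"ry":0,"rz":-0.01,"jaw":60},{"tx":-219,"ty":37.6,"tz":39,"rx":0,"ry":0,"rz":-0.01,"jaw":60},{"tx":-219,"ty":37.6,"tz":39,"rx":0,"ry":0,"rz":-0.01,"jaw":60},{"tx":-219,"ty":37.6,"tz":39,"rx":0,"ry":0,"rz":-0.01,"jaw":60},{"tx":-219,"ty":37.6,"tz":39,"rx":0,"ry":0,"rz":-0.01,"jaw":60}]'
python3 - <<'E'
from h import *
i=camera_info("wrist"); im,d=read_camera("wrist"); cv2.imwrite("pics/w2.png",im[:,:,::-1])
v,u=np.nonzero(d>0); P=cloud(i,np.c_[u,v].astype(float),d[v,u]); rgb=im[v,u].astype(int)
m=(abs(P[:,2]-.175)<.006)&(rgb[:,2]>1.8*rgb[:,0])&(np.hypot(P[:,0]-.467,P[:,1]+.138)<.05)
t=P[m]; print(len(t),t.mean(0),(t.max(0)+t.min(0))/2,np.ptp(t,axis=0))
C=np.array([.568,-.132]); q=P[:,:2]-C; r=np.hypot(*q.T);a=np.degrees(np.arctan2(q[:,1],q[:,0]))%360
m=(abs(P[:,2]-.135)<.006)&(abs(r-.124)<.007); am=np.sort(a[m]); print(len(am), am[am<182][-3:] ,am[am>182][:3])
E
python3 go.py 0.467 -0.138 0.143 93
```

```text
time: 7.6
position: [0.4668, -0.1365, 0.2503]
tcp_rot: [-3.141, -0.0, 1.625]
contact_force: [-0.1, -0.7, 0.1]
grip_width: 0.0602
grip_force: 0.0
1536 [ 0.46889994 -0.13679407  0.17424254] [ 0.4687686  -0.13775831  0.17272461] [0.03048983 0.02988433 0.00734962]
8072 [158.86097285 158.98084189 159.09012519] [207.39122838 207.41420951 207.49215675]
shift [-1.800e+00  1.000e-01  1.074e+02] rot [-0.    -0.     0.002] t 7.65 yaw 93.1
```

View pics/w2.png

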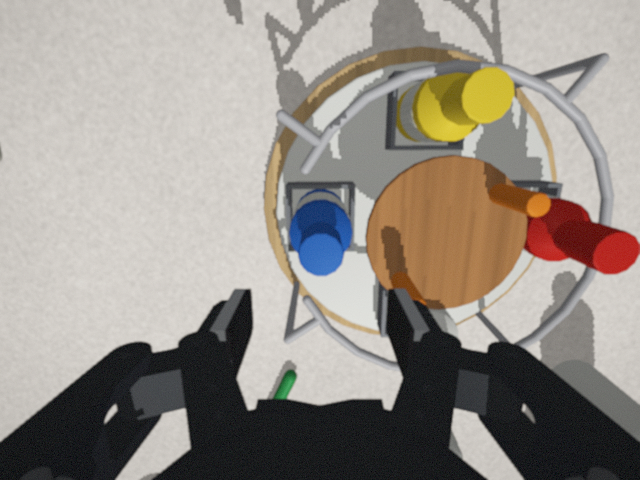

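The wrist view puts blue's cap at (320,250) px, which is 182.9° against a gap centre of 183.2°, so it is well centred. I'll go down, grip the cap and lift.

```bash
python3 -m crank '[{"tx":-1,"ty":1.5,"tz":40,"rx":0,"ry":0,"rz":0,"jaw":60},{"tx":-1,"ty":1.5,"tz":75,"rx":0,"ry":0,"rz":0,"jaw":60},{"tx":-1,"ty":1.5,"tz":95,"rx":0,"ry":0,"rz":0,"jaw":60},{"tx":-1,"ty":1.5,"tz":107,"rx":0,"ry":0,"rz":0,"jaw":60},{"tx":-1,"ty":1.5,"tz":107,"rx":0,"ry":0,"rz":0,"jaw":36},{"tx":-1,"ty":1.5,"tz":107,"rx":0,"ry":0,"rz":0,"jaw":25},{"tx":-1,"ty":1.5,"tz":107,"rx":0,"ry":0,"rz":0,"jaw":25},{"tx":-1,"ty":1.5,"tz":107,"rx":0,"ry":0,"rz":0,"jaw":25}]' 40
```

```text
time: 8.45
position: [0.4691, -0.1382, 0.1443]
tcp_rot: [3.14, 0.001, 1.625]
contact_force: [0.0, -0.4, -1.0]
grip_width: 0.0311
grip_force: 39.7
```

```bash
python3 -m crank '[{"tx":0,"ty":0,"tz":0,"rx":0,"ry":0,"rz":0,"jaw":25},{"tx":0,"ty":0,"tz":-6,"rx":0,"ry":0,"rz":0,"jaw":25},{"tx":0,"ty":0,"tz":-18,"rx":0,"ry":0,"rz":0,"jaw":25},{"tx":0,"ty":0,"tz":-38,"rx":0,"ry":0,"rz":0,"jaw":25},{"tx":0,"ty":0,"tz":-60,"rx":0,"ry":0,"rz":0,"jaw":25},{"tx":0,"ty":0,"tz":-85,"rx":0,"ry":0,"rz":0,"jaw":25},{"tx":0,"ty":0,"tz":-110,"rx":0,"ry":0,"rz":0,"jaw":25},{"tx":0,"ty":0,"tz":-130,"rx":0,"ry":0,"rz":0,"jaw":25}]'; python3 - <<'E'
from h import *
im,d=read_camera("scene"); a=im[130:340,180:520][:,:,::-1]; cv2.imwrite("pics/s3.png",cv2.resize(a,None,fx=2.2,fy=2.2))
E
python3 go.py 0.509 0.228 0.27 120
```

```text
time: 9.25
position: [0.4688, -0.1382, 0.2758]
tcp_rot: [3.14, 0.001, 1.625]
contact_force: [0.3, -0.4, -2.9]
grip_width: 0.0308
grip_force: 39.8
shift [364.   58.3   8.2] rot [ 0.006  0.004 -0.47 ] t 9.3 yaw 93.1
```

View pics/s3.png

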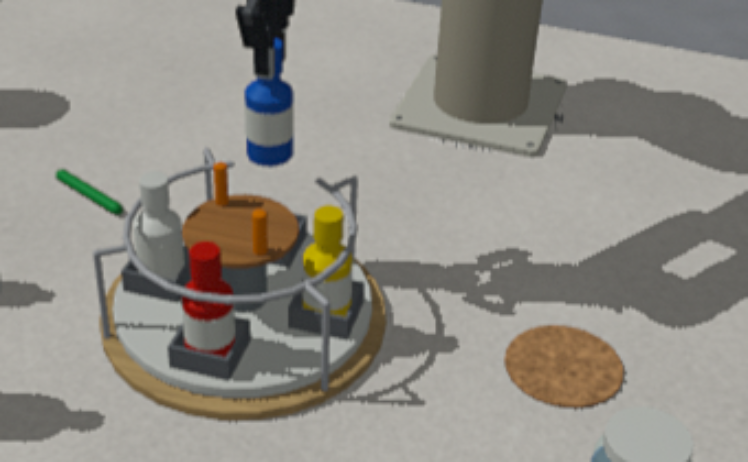

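The scene view shows blue lifted clear at (268,120) px with the other three upright in their bays. I'll carry it gently to the coaster.

```bash
python3 -m crank '[{"tx":10,"ty":2,"tz":-5,"rx":0,"ry":0,"rz":-0.02,"jaw":25},{"tx":30,"ty":5,"tz":-10,"rx":0,"ry":0,"rz":-0.04,"jaw":25},{"tx":55,"ty":9,"tz":-10,"rx":0,"ry":0,"rz":-0.08,"jaw":25},{"tx":85,"ty":14,"tz":-10,"rx":0,"ry":0,"rz":-0.12,"jaw":25},{"tx":115,"ty":19,"tz":-10,"rx":0,"ry":0,"rz":-0.16,"jaw":25},{"tx":145,"ty":24,"tz":-10,"rx":0,"ry":0,"rz":-0.2,"jaw":25},{"tx":170,"ty":28,"tz":-10,"rx":0,"ry":0,"rz":-0.22,"jaw":25},{"tx":185,"ty":30,"tz":-10,"rx":0,"ry":0,"rz":-0.24,"jaw":25}]'; python3 go.py 0.511 0.228 0.19 120
```

```text
time: 10.1
position: [0.4877, 0.0506, 0.2823]
tcp_rot: [-3.14, -0.001, 1.868]
contact_force: [0.6, -0.8, -1.1]
grip_width: 0.0308
grip_force: 39.9
shift [162.7  74.4  92.3] rot [-0.002 -0.001 -0.226] t 10.1 yaw 107.0
```

```bash
python3 -m crank '[{"tx":20,"ty":9,"tz":5,"rx":0,"ry":0,"rz":-0.02,"jaw":25},{"tx":45,"ty":20,"tz":15,"rx":0,"ry":0,"rz":-0.06,"jaw":25},{"tx":75,"ty":34,"tz":30,"rx":0,"ry":0,"rz":-0.1,"jaw":25},{"tx":105,"ty":48,"tz":50,"rx":0,"ry":0,"rz":-0.15,"jaw":25},{"tx":135,"ty":62,"tz":70,"rx":0,"ry":0,"rz":-0.19,"jaw":25},{"tx":155,"ty":71,"tz":85,"rx":0,"ry":0,"rz":-0.22,"jaw":25},{"tx":163,"ty":74,"tz":92,"rx":0,"ry":0,"rz":-0.22,"jaw":25},{"tx":163,"ty":74,"tz":92,"rx":0,"ry":0,"rz":-0.22,"jaw":25}]'; python3 go.py 0.511 0.228 0.118 120
python3 - <<'E'
from h import *
im,d=read_camera("scene"); i=camera_info("scene")
for r in silhouettes("scene","ink_blue")[:1]:
    P=pts(i,r["pixels"],d); print(r["p"],r["box"],np.percentile(P,[2,98],axis=0).round(3))
cv2.imwrite("pics/s4.png",cv2.resize(im[180:400,380:540][:,:,::-1],None,fx=2.7,fy=2.7))
E
```

```text
time: 10.9
position: [0.5107, 0.2264, 0.1896]
tcp_rot: [-3.138, -0.0, 2.086]
contact_force: [0.9, 0.6, -1.8]
grip_width: 0.0306
grip_force: 39.9
shift [ 1.2  1.3 71.6] rot [-0.004 -0.    -0.008] t 10.9 yaw 119.5
0.69 [430.7, 219.3, 454.8, 279.9] [[0.504 0.2   0.08 ]
 [0.542 0.25  0.221]]
```

View pics/s4.png

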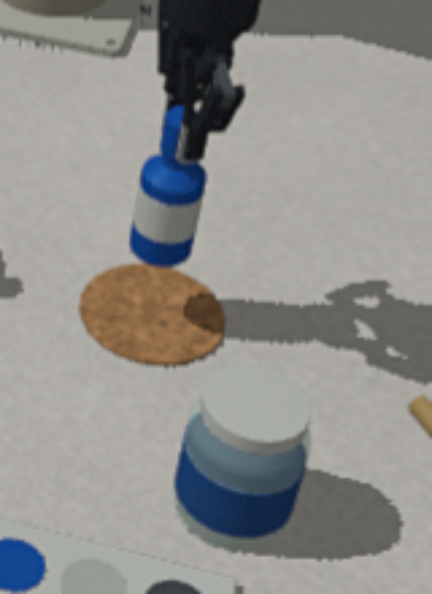

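The bottle hangs about straight above the coaster; any lean matches the jar's, so it comes from perspective. I'll lower it slowly.

```bash
python3 -m crank '[{"tx":1,"ty":1,"tz":15,"rx":0,"ry":0,"rz":0,"jaw":25},{"tx":1,"ty":1,"tz":32,"rx":0,"ry":0,"rz":0,"jaw":25},{"tx":1,"ty":1,"tz":48,"rx":0,"ry":0,"rz":0,"jaw":25},{"tx":1,"ty":1,"tz":58,"rx":0,"ry":0,"rz":0,"jaw":25},{"tx":1,"ty":1,"tz":64,"rx":0,"ry":0,"rz":0,"jaw":25},{"tx":1,"ty":1,"tz":68,"rx":0,"ry":0,"rz":0,"jaw":25},{"tx":1,"ty":1,"tz":70,"rx":0,"ry":0,"rz":0,"jaw":25},{"tx":1,"ty":1,"tz":71,"rx":0,"ry":0,"rz":0,"jaw":25}]'
```

```text
time: 11.8
position: [0.5128, 0.2272, 0.1206]
tcp_rot: [3.141, 0.0, 2.085]
contact_force: [0.4, -0.4, -2.3]
grip_width: 0.0309
grip_force: 40.1
```

```bash
python3 -m crank '[{"tx":0,"ty":0,"tz":0.5,"rx":0,"ry":0,"rz":0,"jaw":25},{"tx":0,"ty":0,"tz":1,"rx":0,"ry":0,"rz":0,"jaw":25},{"tx":0,"ty":0,"tz":1.5,"rx":0,"ry":0,"rz":0,"jaw":25},{"tx":0,"ty":0,"tz":2,"rx":0,"ry":0,"rz":0,"jaw":25},{"tx":0,"ty":0,"tz":2,"rx":0,"ry":0,"rz":0,"jaw":25},{"tx":0,"ty":0,"tz":2,"rx":0,"ry":0,"rz":0,"jaw":25},{"tx":0,"ty":0,"tz":2,"rx":0,"ry":0,"rz":0,"jaw":25},{"tx":0,"ty":0,"tz":2,"rx":0,"ry":0,"rz":0,"jaw":25}]'
```

```text
time: 12.6
position: [0.5125, 0.2272, 0.1184]
tcp_rot: [3.142, 0.0, 2.085]
contact_force: [-0.5, -0.3, -2.3]
grip_width: 0.031
grip_force: 40.1
```

```bash
python3 -m crank '[{"tx":0,"ty":0,"tz":0.3,"rx":0,"ry":0,"rz":0,"jaw":25},{"tx":0,"ty":0,"tz":0.6,"rx":0,"ry":0,"rz":0,"jaw":25},{"tx":0,"ty":0,"tz":0.9,"rx":0,"ry":0,"rz":0,"jaw":25},{"tx":0,"ty":0,"tz":1.2,"rx":0,"ry":0,"rz":0,"jaw":25},{"tx":0,"ty":0,"tz":1.2,"rx":0,"ry":0,"rz":0,"jaw":25},{"tx":0,"ty":0,"tz":1.2,"rx":0,"ry":0,"rz":0,"jaw":25},{"tx":0,"ty":0,"tz":1.2,"rx":0,"ry":0,"rz":0,"jaw":25},{"tx":0,"ty":0,"tz":1.2,"rx":0,"ry":0,"rz":0,"jaw":25}]'
```

```text
time: 13.4
position: [0.5125, 0.2271, 0.1172]
tcp_rot: [3.142, 0.0, 2.085]
contact_force: [-0.9, -0.2, 2.2]
grip_width: 0.0314
grip_force: 40.3
```

The force has swung from -2.3 to +2.2 N, so the bottle is resting on the coaster. I'll release it and retreat.

```bash
python3 -m crank '[{"tx":0,"ty":0,"tz":0,"rx":0,"ry":0,"rz":0,"jaw":34},{"tx":0,"ty":0,"tz":0,"rx":0,"ry":0,"rz":0,"jaw":45},{"tx":0,"ty":0,"tz":0,"rx":0,"ry":0,"rz":0,"jaw":60},{"tx":0,"ty":0,"tz":0,"rx":0,"ry":0,"rz":0,"jaw":60},{"tx":0,"ty":0,"tz":-15,"rx":0,"ry":0,"rz":0,"jaw":60},{"tx":0,"ty":0,"tz":-45,"rx":0,"ry":0,"rz":0,"jaw":60},{"tx":0,"ty":0,"tz":-90,"rx":0,"ry":0,"rz":0,"jaw":60},{"tx":0,"ty":0,"tz":-130,"rx":0,"ry":0,"rz":0,"jaw":60}]'
python3 go.py 0.38 0.35 0.26 119.5
```

```text
time: 14.2
position: [0.5125, 0.2271, 0.2498]
tcp_rot: [3.141, 0.0, 2.085]
contact_force: [0.7, 0.8, -0.0]
grip_width: 0.0601
grip_force: 0.0
shift [172.1 -54.9 -10.2] rot [ 0.001  0.    -0.001] t 14.2 yaw 119.4
```

```bash
python3 -m crank '[{"tx":40,"ty":-13,"tz":-10,"rx":0,"ry":0,"rz":0,"jaw":60},{"tx":80,"ty":-26,"tz":-10,"rx":0,"ry":0,"rz":0,"jaw":60},{"tx":120,"ty":-39,"tz":-10,"rx":0,"ry":0,"rz":0,"jaw":60},{"tx":160,"ty":-50,"tz":-10,"rx":0,"ry":0,"rz":0,"jaw":60},{"tx":172,"ty":-55,"tz":-10,"rx":0,"ry":0,"rz":0,"jaw":60},{"tx":172,"ty":-55,"tz":-10,"rx":0,"ry":0,"rz":0,"jaw":60},{"tx":172,"ty":-55,"tz":-10,"rx":0,"ry":0,"rz":0,"jaw":60},{"tx":172,"ty":-55,"tz":-10,"rx":0,"ry":0,"rz":0,"jaw":60}]'
python3 look.py; python3 - <<'E'
from h import *
im,d=read_camera("scene"); cv2.imwrite("pics/s5.png",im[150:450,140:540][:,:,::-1].repeat(2,0).repeat(2,1)[:600])
i=camera_info("top"); im,d=read_camera("top")
v,u=np.nonzero(d>0); P=cloud(i,np.c_[u,v].astype(float),d[v,u])
m=(np.hypot(P[:,0]-.51,P[:,1]-.228)<.05)&(P[:,2]>.1); t=P[m]
print("cap",(t.max(0)+t.min(0))/2,np.percentile(t[:,2],90))
for r in silhouettes("top","coaster")[:1]:
    print(r["box"]); 
    q=P[(abs(P[:,2]-.006)<.006)&(np.hypot(P[:,0]-.51,P[:,1]-.228)<.09)&(im[v,u,0]>1.4*im[v,u,2].astype(float))]; print("coaster",(q.max(0)+q.min(0))/2,np.ptp(q,axis=0))
E
```

```text
time: 15.0
position: [0.381, 0.3492, 0.2574]
tcp_rot: [3.141, 0.0, 2.084]
contact_force: [-0.6, -0.1, 0.1]
grip_width: 0.0604
grip_force: 0.0
15.0 [0.38097206 0.34918986 0.25740922] [-0.56002369 -0.10012161  0.11308325] 0.060393076149175676
ink_blue few 0 0.98
ink_white 0.76 [ 0.5724 -0.2322  0.1751] 153 r 0.0999 ang 273.7
ink_red 0.9 [ 0.6658 -0.1266  0.1743] 149 r 0.1000 ang 3.4
ink_yellow few 7 0.73
cap [0.50964341 0.22494991 0.12830653] 0.15094429557569058
[189.0, 243.2, 241.4, 294.3]
coaster [0.50829644 0.2285006  0.00594911] [0.12943865 0.12891357 0.01187573]
```

View pics/s5.png

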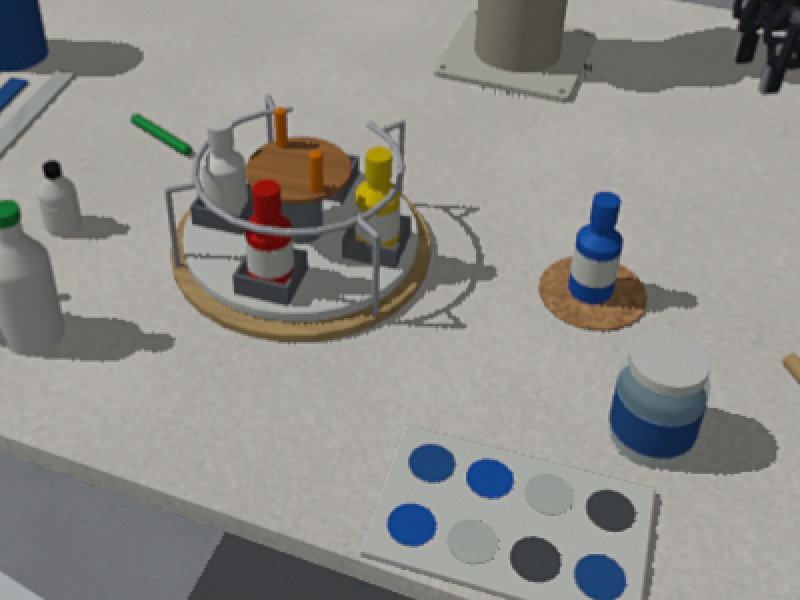

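The final view shows blue upright at the centre of the coaster (about (595,260) px), the other three seated in their bays, and the jar and varnish where they were.

```bash
python3 -c "from plant import finish_job; print(finish_job())"
```

```text
the job is handed in; nothing more can be done
None
```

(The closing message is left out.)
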